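Square the plate stack, unlatch the shaker's clamp bridge and hold it open

TASK

The three thin assay plates in the metal stacking corner have slipped: tap the stack until the edges of all three line up, so that it is ready to load, and leave it squared in the corner's tray. Then draw the spring latch at the front of the plate shaker's clamp bridge sideways, without forcing it lift the bridge off its ball stud and swing it up to about 30 degrees; it has no stay, so finish while still holding it there, steady, for a colleague to load the plates. Do not disturb the jars, beaker, tube rack, tip box or timer standing about.

Things in the scene. Friction and masses are not known exactly. Their poses are not given: they have to be found in the camera images.
- shaker: Fixed white plate shaker, base 260 (x) x 200 (y) x 70 mm high, aluminium platform above it (top 96 mm up). Origin: centre of its underside on the bench; its x runs from its front (robot side, control panel) to its back, y to its left, z up. A clamp bridge spans it from a hinge at the back, (100, 0, 148) mm, to a fixed 22 mm steel ball on a stem at the front, centre (-100, 0, 148) mm.
- bridge: Aluminium clamp bridge: 26 mm wide bar with a pressure pad under its middle and, at its free front end, a coupler shell sitting over the ball. Origin on the hinge pin, axes as the shaker's when closed; ball at (-200, 0, 0) mm. Coupler roof 52 (x) x 54 (y) mm, its top at z = 20 mm; a screw knob on the bar at x = -100 mm rises to z = 28 mm.
- hinge (a point): Point on the hinge pin, 148 mm up. The bridge turns about the shaker's y axis here: its front end rises straight up, then arcs back towards +x; stop at 63 degrees. It has no stay: its weight (2 to 4 N felt at the front) shuts it from any angle. While the latch is home it is hooked to the ball and rises only a few mm: do not force it.
- latch: Steel slide latch carried by the bridge's coupler; its fork reaches under the ball from the shaker's right. Origin at the ball's centre when closed, axes as the bridge's. Pulled to the right (-y) it slides 16 mm to a stop against a spring (2 N rising to 8.5 N), clear of the ball from 11 mm on; let go, it springs back. Keep it pulled until the coupler is 30 mm up.
- tab (a point): Middle of the top of the latch's black upright finger tab, at (0, -31, 55) mm in latch, 203 mm over the bench when closed. Tab: 24 (x) x 10 (y) x 34 (z) mm; foot level with the coupler roof, which lies 2 mm to its left; free air on its other sides. Pinch it across the 10 mm (shaker y). The bridge can be lifted by it; the tab may turn between the pads as it swings.
- corner: Fixed dark metal stacking corner: base plate 130 (x) x 180 (y) x 5 mm and two low fences, tops 34 mm over the bench. Origin: centre of its underside on the bench; x points away from the robot, y to the left. Far fence: inner face at x = 60 mm, y from -90 to 65. Right fence: inner face at y = -85 mm, x from -45 to 65. The near and left sides are open.
- plate_a: Bottom plate, white, 85.5 (x) x 127.8 (y) x 10.4 mm, 65 g, lying on the corner's base, 12 to 22 mm from its fences (underside 5 mm over the bench). Origin: centre of its underside; x, y along its sides, roughly as the corner's. The plates slide on one another; shut fingers pushing at the middle of a side, low enough to meet all three, move them.
- plate_b: Another plate, same size, lying on the bottom plate, up to 15 mm out of line.
- plate_c: Top plate, same size, lying on plate_b, up to 15 mm out of line; its top is 36 mm over the bench.
- reagent_a: Bystander: white reagent jar, 42 mm across, 78 mm tall; origin under its centre.
- reagent_b: Bystander: white reagent jar, 42 mm across, 78 mm tall; origin under its centre.
- beaker: Bystander: glass beaker, 60 mm across, 70 mm tall; origin under its centre.
- tube_rack: Bystander: flat green microtube rack, 75 (x) x 160 (y) x 34 mm high; origin under its centre.
- tip_box: Bystander: closed pipette-tip box, 129 (x) x 89 (y) x 82 mm high; origin under its centre.
- timer: Bystander: flat white bench timer, 62 (x) x 70 (y) x 20 mm high; origin under its centre.

How it is judged:
By the outcome, as a careful person would: the job done as asked, in the order asked, and still so for the second after the job is handed in, while the arm keeps its last pose, push and grip.
It also fails if it takes over 59 s, if anything falls off the work surface, if the arm or the gripper's body presses on something with over 40 N, if the wrist force passes 120 N, or if a joint passes its speed limit or range.

ROBOT

A 6-joint arm with a two-finger parallel gripper is mounted at the origin on the work surface. World frame = base frame: x ahead of the robot, y to its left, z up, the work surface at z = 0. Lengths are in m, angles in rad, forces in N, time in s.
With the tool pointing down it reaches from about 0.375 to 0.975 m from the base axis. Payload 3.8 kg.
Tool frame: the origin (TCP) lies midway between the tips of the shut fingers; the grasp point (between the pads) lies 19 mm behind it; z points along the fingers, y is the line along which they close (so a half turn about z gives the same grasp; the last joint's range is limited). The gripper opens to 88 mm and grips with 3 to 60 N. Pads are 18 mm wide; open, the fingers measure 123 mm over their backs; the gripper's body (75 mm by 187 mm) begins 45 mm behind the grasp point.
Start: joints at [1.225, 0.264, 1.604, -0, 1.274, -0.037], TCP at [0.205, 0.643, 0.239] pointing down, gripper open.
Joint ranges: [-2.63, 2.63], [-0.94, 2.18], [0.31, 2.57], [-1.31, 4.45], [0, 2.66], [-2.55, 2.55]. Speed limits (rad/s): [2.57, 2.57, 3.14, 3.14, 3.14, 3.14].

INTERFACE

Orientations are given as a rotation vector (axis times angle).
In Python, from cell import manip, inverse_kinematics, cams, order gives the robot as it stands. Calls block until the motion is done:
- manip.move_pose(position, orientation): joint-space move of the TCP to a pose.
- manip.move_linear(position, rate=0.15, rot=None): straight line of the TCP; rot=None keeps the orientation; rate is the mean speed in m/s.
- manip.set_joints(angles): joint-space move.
- manip.set_gripper(opening, force=None): finger opening in m; force is the grip in N (None keeps the last); returns when the fingers have stopped.
- manip.dwell(seconds).
- inverse_kinematics(position, orientation): joint angles nearest the present ones, or None.
- manip.state(): the state.
- cams.capture(name): name is "scene" or "top"; returns a dict with "image" (480x640x3 uint8, blue, green, red), "z_map" (480x640 float32, m along the optical axis (not along the pixel's ray), 0 where there is no reading), "intrinsics" (3x3 intrinsics, pixels), "position" and "orientation" of the camera in the world. Camera axes: x right, y down, z forward; pixel columns grow to the right and rows downward; lengths in m; the calibration is good to about 2 mm. A picture is of the moment at which its call begins.
A pose or a line that the arm cannot do raises manip.IKError and nothing moves.
- order.close_job(): hands the job in; it is judged then, once.
The state is a dict: "clock": time; "joint_pos": joint angles; "joint_velocities": joint speeds; "tau": joint torques, N m; "tool_pos": TCP position; "tcp_rot": TCP orientation; "contact_force": force on the tool from outside, world axes, zero at the start; "moment": the same for the moment, N m; "gripper_width": finger opening in m; "grasp_force": force on a finger pad.
Only numpy, scipy, OpenCV 4.12 (cv2) and the standard library are available. Lean on these libraries where they do the work, as an engineer would, in place of code of your own. Each camera call takes 0.05 s, during which the arm holds its last target. There are 200 camera calls.

## Working session

There is one attempt and no reset: what is moved stays moved. The work goes in short steps, each a Python script; the robot and the scene stay as the last script left them, time stands still between calls to the robot, and variables do not carry over. Pictures are saved under pics/ and viewed, at most 10 in all, crops included, and the job is handed in when it is done.

```bash
ls; mkdir -p pics; cat > h.py <<'E'
import numpy as np, cv2
from scipy.spatial.transform import Rotation as R
from cell import manip, inverse_kinematics, cams, order
def cap(n):
    c=cams.capture(n); K=np.array(c["intrinsics"]); o=np.array(c["orientation"])
    Rm=o if o.shape==(3,3) else (R.from_rotvec(o).as_matrix() if o.size==3 else R.from_quat(o).as_matrix())
    z=c["z_map"]; v,u=np.mgrid[0:480,0:640]
    P=np.stack([(u-K[0,2])/K[0,0]*z,(v-K[1,2])/K[1,1]*z,z],-1)@Rm.T+np.array(c["position"])
    P[z==0]=np.nan
    return c,P
E
python3 - <<'E'
from h import *
for n in("scene","top"):
    c,P=cap(n); cv2.imwrite(f"pics/{n}0.png",c["image"]); np.save(f"{n}0.npy",P)
    print(n,c["position"],c["orientation"],c["intrinsics"])
print(manip.state())
E
```

```text
pics
scene [ 1.10674672 -0.4510783   0.88642352] [-2.17077146 -1.0703629   0.40790504] [[435.31909808   0.         315.10994242]
 [  0.         435.31909808 240.02997721]
 [  0.           0.           1.        ]]
top [ 0.4032227  -0.00809413  1.52578654] [-2.15938282  2.14193552 -0.13224634] [[615.49628487   0.         320.33827142]
 [  0.         615.49628487 251.30017115]
 [  0.           0.           1.        ]]
{'clock': 0.1, 'joint_pos': array([ 1.22511994e+00,  2.64656658e-01,  1.60524641e+00, -4.42070663e-06,
        1.27370407e+00, -3.69235121e-02]), 'joint_velocities': array([-0.00067404,  0.00070639, -0.00401039,  0.00146667, -0.00013582,
        0.00152022]), 'tau': array([ 1.12192527e-03, -5.03622580e+01, -3.58073723e+01,  7.30979559e-02,
        2.33925402e-02, -5.85030784e-05]), 'tool_pos': array([0.20491075, 0.6424641 , 0.23752192]), 'tcp_rot': array([-0.48300328, -3.10385602,  0.00310751]), 'contact_force': array([ 0.49679319,  0.54420604, -0.14796939]), 'moment': array([-0.00690724,  0.04448099, -0.02543392]), 'grasp_force': 0.0, 'gripper_width': 0.088492563065486}
```

View pics/scene0.png

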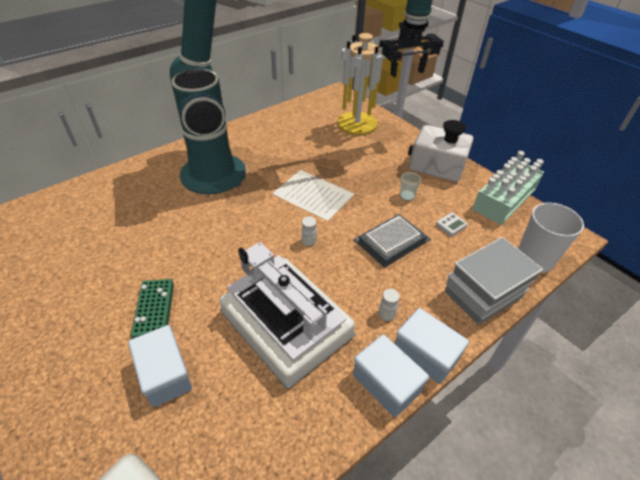

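View pics/top0.png

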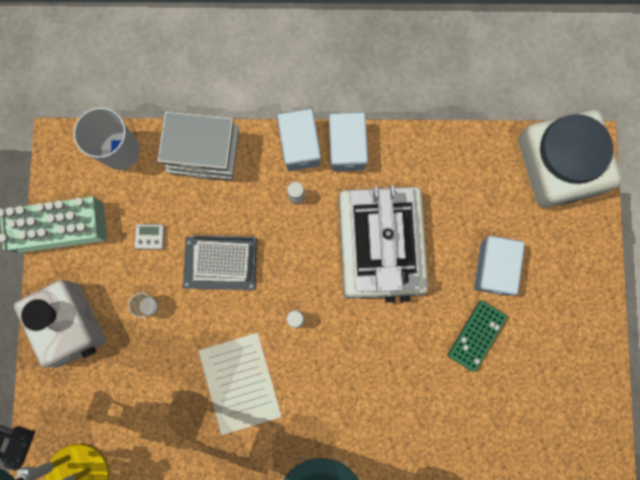

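The scene view shows the shaker at (285,310) with the black tab at (243,257), and the corner at (393,238). In the top view the corner is at (220,262), the shaker at (385,242) and the tab at about (397,298). I'll rectify enlarged crops next.

```bash
cat >> h.py <<'E'
def ortho(c,cx,cy,h,wx,wy,s):
    """metric view of plane z=h: image up=+x, left=+y; s px per mm"""
    K=np.array(c["intrinsics"]);Rm=R.from_rotvec(c["orientation"]).as_matrix();p=np.array(c["position"])
    W,H=int(wy*1000*s),int(wx*1000*s)
    v,u=np.mgrid[0:H,0:W]
    X=cx+wx/2-v/s/1000; Y=cy+wy/2-u/s/1000
    q=(np.stack([X,Y,np.full_like(X,h)],-1)-p)@Rm
    im=cv2.remap(c["image"],(K[0,0]*q[...,0]/q[...,2]+K[0,2]).astype(np.float32),(K[1,1]*q[...,1]/q[...,2]+K[1,2]).astype(np.float32),cv2.INTER_CUBIC)
    for i in range(int((cx-wx/2)*100)+1,int((cx+wx/2)*100)+1):
        r=int((cx+wx/2-i/100)*1000*s); cv2.line(im,(0,r),(10 if i%5 else 25,r),(0,0,255),1)
        if i%5==0: cv2.putText(im,f"x{i}",(28,r+4),0,.4,(0,0,255),1)
    for i in range(int(np.floor((cy-wy/2)*100))+1,int(np.floor((cy+wy/2)*100))+1):
        q=int((cy+wy/2-i/100)*1000*s); cv2.line(im,(q,0),(q,10 if i%5 else 25),(0,0,255),1)
        if i%5==0: cv2.putText(im,f"y{i}",(q-8,38),0,.4,(0,0,255),1)
    return im
E
python3 - <<'E'
from h import *
c,P=cap("top")
for n,(u,v) in dict(corner=(220,262),shaker=(385,242),tab=(397,298),knob=(388,233),jar1=(296,190),jar2=(295,319),bk=(143,305),timer=(149,236),rack=(477,335),tip=(500,265)).items(): print(n,P[v,u].round(3))
a=P[262,220];b=P[242,385]
cv2.imwrite("pics/c1.png",ortho(c,a[0],a[1],.035,.17,.22,3.4))
cv2.imwrite("pics/s1.png",ortho(c,b[0]-.02,b[1],.168,.34,.28,1.75))
E
```

```text
corner [0.57  0.248 0.039]
shaker [ 0.604 -0.142  0.157]
tab [ 0.488 -0.187  0.   ]
knob [ 0.622 -0.147  0.177]
jar1 [0.741 0.063 0.078]
jar2 [0.432 0.061 0.082]
bk [0.465 0.441 0.005]
timer [0.636 0.43  0.017]
rack [ 0.399 -0.375  0.027]
tip [ 0.562 -0.418  0.087]
```

View pics/c1.png

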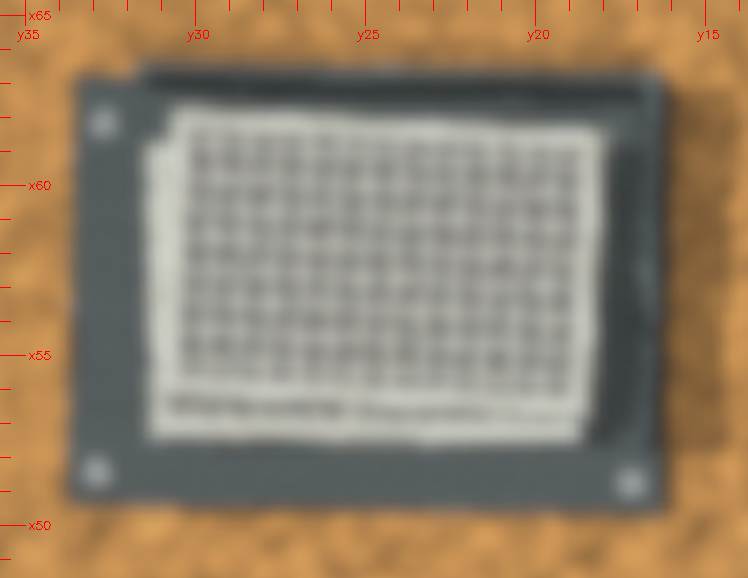

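View pics/s1.png

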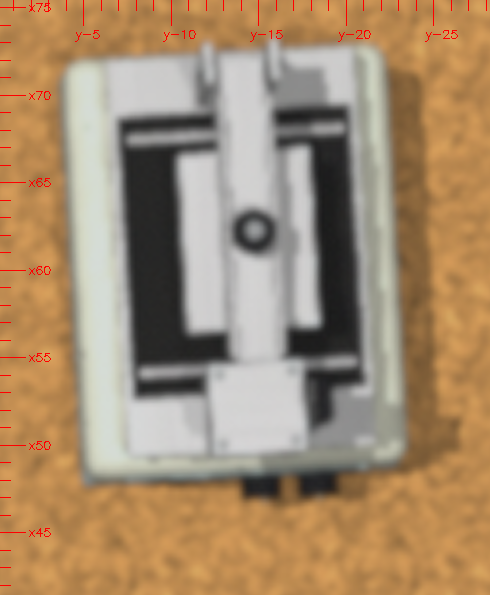

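The corner crop shows the far fence's outer edge at row ~68 and the right fence's outer edge at col ~664. That puts the corner at about (0.570, 0.252) with yaw -0.022. The plates' near edge is at row ~440. The shaker crop shows the roof centred at (258,408), so the ball is at about (0.520, -0.150) with yaw +0.052.

I'll tap the plates first: towards the far fence, then the right fence.

```bash
cat >> h.py <<'E'
def down(yaw,p,pitch=0.):
    """tool down, closing axis along yaw+y; pitch leans it about that axis; pick the half turn with the small wrist angle"""
    best=None
    for k in (0,np.pi):
        r=(R.from_euler('z',yaw)*R.from_euler('y',pitch)*R.from_euler('z',k)*R.from_euler('x',np.pi)).as_rotvec()
        q=inverse_kinematics(p,r)
        if q is not None and (best is None or abs(q[5])<best[0]): best=(abs(q[5]),r)
    return best[1]
def push(d,limit,n,step=.0015,rate=.03):
    d=np.array(d); p=np.array(manip.state()["tool_pos"]); f0=np.array(manip.state()["contact_force"]); log=[]
    for i in range(1,n+1):
        manip.move_linear(p+d*step*i,rate=rate)
        s=manip.state(); f=-(np.array(s["contact_force"])-f0)@d; log.append(round(float(f),1))
        if f>limit: break
    print("push",log,s["tool_pos"].round(4),s["clock"]); return s
CY=-.022; ex=np.array([np.cos(CY),np.sin(CY),0]); ey=np.array([-ex[1],ex[0],0]); C=np.array([.570,.252,0])
E
python3 - <<'E'
from h import *
manip.set_gripper(0)
Z=.010
p=C-.088*ex-.008*ey
r=down(CY,p+[0,0,.1]); print(r)
manip.move_pose(p+[0,0,.1],r); manip.move_linear(p+[0,0,Z],rate=.15)
print(manip.state()["tool_pos"],manip.state()["contact_force"],manip.state()["gripper_width"])
manip.move_linear(p+.030*ex+[0,0,Z],rate=.06)
print(manip.state()["contact_force"])
s=push(ex,9,30)
t=np.array(s["tool_pos"]); manip.move_linear(t-.02*ex); manip.move_linear(t-.02*ex+[0,0,.08],rate=.25)
c,P=cap("top"); cv2.imwrite("pics/c2.png",ortho(c,.57,.248,.035,.17,.22,3.4)); print(manip.state()["clock"])
E
```

```text
[3.45568223e-02 3.14140259e+00 1.92355431e-16]
[0.4823358  0.24643611 0.01050352] [-0.35761754 -0.19840677  0.59083667] 0.00014800919272569928
[-0.99279815  0.38070151 -0.21469531]
push [-1.1, 0.2, -0.6, -0.6, -0.9, -1.0, -0.6, -1.5, -1.4, -0.4, 0.0, -0.5, 0.1, 0.6, -0.8, 3.0, 7.3, 10.6] [0.5358 0.2446 0.0096] 9.175
10.0
```

```bash
python3 - <<'E'
from h import *
Z=.010
r=manip.state()["tcp_rot"]
p=C+.016*ex+.108*ey
manip.move_pose(p+[0,0,.09],r); manip.move_linear(p+[0,0,Z],rate=.15)
manip.move_linear(p-.030*ey+[0,0,Z],rate=.07)
print(manip.state()["contact_force"])
s=push(-ey,9,30)
t=np.array(s["tool_pos"]); manip.move_linear(t+.02*ey); manip.move_linear(t+.02*ey+[0,0,.08],rate=.25)
# second x tap
p=C-.062*ex-.021*ey
manip.move_pose(p+[0,0,.09],r); manip.move_linear(p+[0,0,Z],rate=.15)
manip.move_linear(p+.018*ex+[0,0,Z],rate=.07)
s=push(ex,9,20)
t=np.array(s["tool_pos"]); manip.move_linear(t-.02*ex); manip.move_linear(t-.02*ex+[0,0,.10],rate=.25)
manip.move_pose(np.array([.42,.22,.30]),r)
c,P=cap("top"); cv2.imwrite("pics/c3.png",ortho(c,.57,.248,.035,.17,.22,3.4)); np.save("top3.npy",P); print(manip.state()["clock"])
c,P=cap("scene"); np.save("sc3.npy",P)
T=[]
for n in("top","sc"):
    P=np.load(n+"3.npy"); m=(P[...,2]>.185)&(P[...,2]<.21)&(abs(P[...,0]-.522)<.03)&(abs(P[...,1]+.181)<.025)
    print(n,m.sum(),np.nanmin(P[m],0).round(4) if m.any() else 0,np.nanmax(P[m],0).round(4) if m.any() else 0,P[m].mean(0))
cv2.imwrite("pics/tab.png",cv2.resize(c["image"][225:345,205:365],None,fx=5,fy=5,interpolation=cv2.INTER_CUBIC))
E
```

```text
[-0.29568908 -0.56328356 -0.59138347]
push [1.0, 1.7, 0.3, 2.2, 1.5, 1.2, 1.3, 1.6, 1.6, 3.0, 7.1, 12.4] [0.5878 0.3142 0.0112] 14.8583
push [-0.7, -0.2, 0.5, -1.1, 0.1, 1.8, 4.3, 8.7, 12.3] [0.5361 0.2316 0.0104] 19.5583
21.325
top 64 [ 0.5112 -0.1872  0.1855] [ 0.5349 -0.1773  0.2099] [ 0.52285073 -0.18199973  0.20098958]
sc 78 [ 0.5166 -0.189   0.185 ] [ 0.5426 -0.1765  0.2019] [ 0.53180325 -0.18435495  0.19540155]
```

View pics/c3.png

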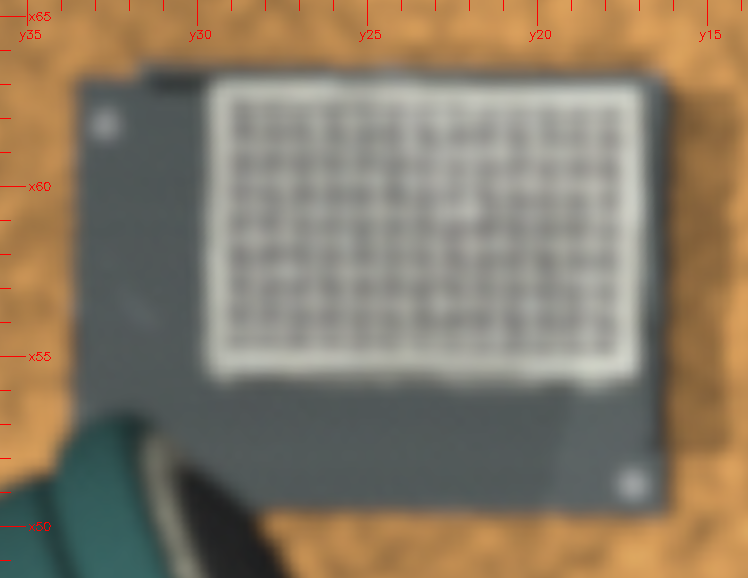

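View pics/tab.png

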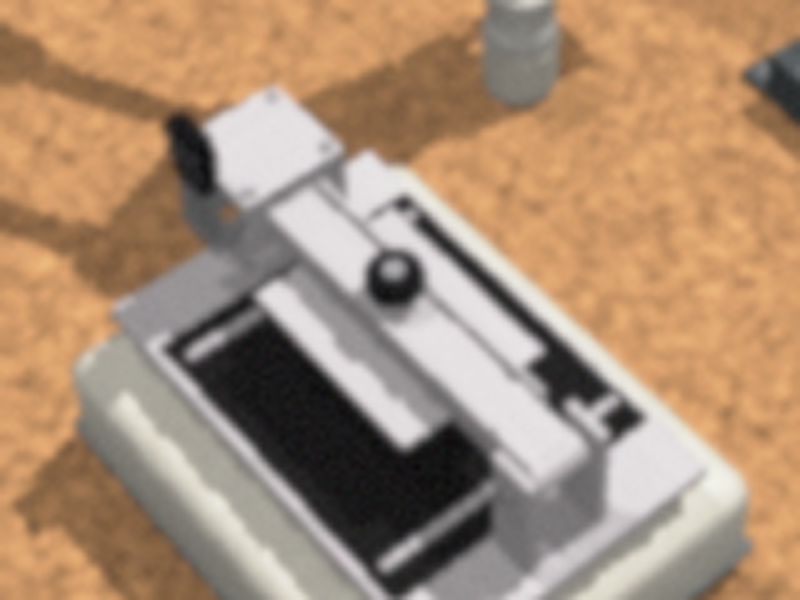

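The plates show as one clean outline (cols 205–645, rows 80–378) tight in the corner. The tab is at (190,150) in the crop, and top-camera depth puts its top at (0.522, -0.182). Next I'll grasp the tab, checking IK for the whole swing first.

```bash
cat >> h.py <<'E'
SY=.052; sx=np.array([np.cos(SY),np.sin(SY),0]); sy=np.array([-sx[1],sx[0],0])
TAB=np.array([.5225,-.182,.203]); H=TAB-[0,0,.055]+.031*sy+.2*sx
def swing(p0,r0,th,k=1.):
    """tool pose after the bridge has turned by th, tool leaning k times as much; grasp point (19 mm up the tool) keeps to its arc"""
    Q=R.from_rotvec(sy*th); g0=p0-.019*R.from_rotvec(r0).as_matrix()[:,2]
    r=R.from_rotvec(sy*th*k)*R.from_rotvec(r0)
    return H+Q.apply(g0-H)+.019*r.as_matrix()[:,2], r.as_rotvec()
E
python3 - <<'E'
from h import *
p=TAB.copy(); p[2]=.1755
r=down(SY,p); print(H,r)
p1=p-.0135*sy
for k in(1,.5,0):
    print(k,[None if (q:=inverse_kinematics(*swing(p1,r,np.radians(t),k))) is None else q.round(2) for t in (0,15,31)])
manip.set_gripper(.036,25)
manip.move_pose(p+[0,0,.10],r); manip.move_linear(p+[0,0,.04],rate=.2); manip.move_linear(p,rate=.08)
s=manip.state(); print(s["tool_pos"],s["contact_force"],s["moment"])
manip.set_gripper(0,25)
s=manip.state(); print(s["gripper_width"],s["grasp_force"],s["contact_force"],s["clock"])
c,P=cap("scene"); cv2.imwrite("pics/g.png",cv2.resize(c["image"][195:345,185:385],None,fx=4,fy=4,interpolation=cv2.INTER_CUBIC))
E
```

```text
[ 0.72061839 -0.14064659  0.148     ] [3.14053086e+00 8.16722065e-02 5.00098032e-18]
1 [array([-0.4 ,  0.09,  1.92, -0.  ,  1.12,  1.12]), array([-0.33,  0.24,  1.68, -0.1 ,  1.47,  1.21]), array([-0.28,  0.44,  1.4 , -0.17,  1.82,  1.24])]
0.5 [array([-0.4 ,  0.09,  1.92, -0.  ,  1.12,  1.12]), array([-0.36,  0.16,  1.76, -0.05,  1.34,  1.18]), array([-0.31,  0.28,  1.55, -0.1 ,  1.57,  1.22])]
0 [array([-0.4 ,  0.09,  1.92, -0.  ,  1.12,  1.12]), array([-0.39,  0.09,  1.84, -0.  ,  1.22,  1.13]), array([-0.36,  0.12,  1.72, -0.  ,  1.31,  1.15])]
[ 0.52235278 -0.18195875  0.17514469] [-0.27747049 -0.07357647  0.63874485] [0.01201003 0.18125682 0.00106675]
0.010102190962889177 25.00029901508242 [-0.64102953  1.83504242  1.53205782] 25.6083
```

View pics/g.png

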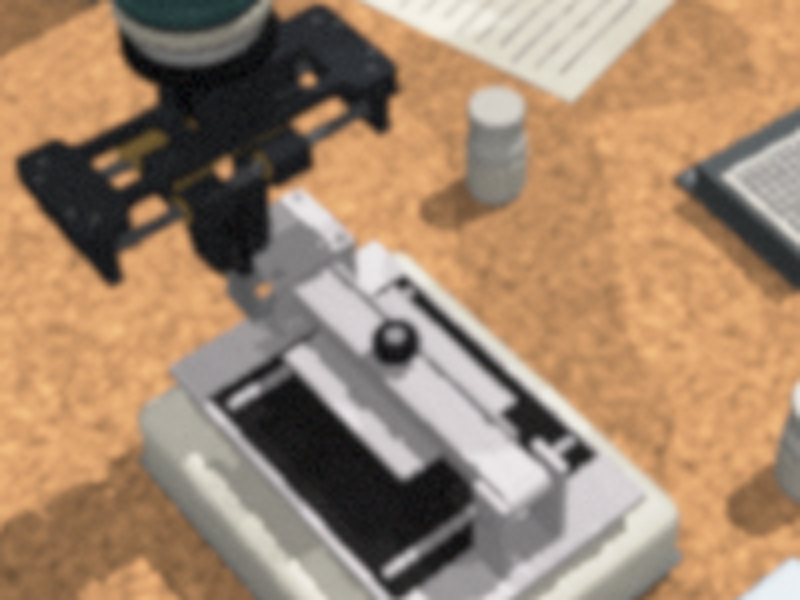

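The fingers hold the tab (10.1 mm opening, 25 N), at about (235,235) in the crop. Now I'll draw the latch and make a first careful lift.

```bash
python3 - <<'E'
from h import *
s=push(-sy,14,9)
print(s["contact_force"].round(1),s["gripper_width"])
p0=np.array(s["tool_pos"]);r0=np.array(s["tcp_rot"]); np.save("p0.npy",np.r_[p0,r0])
for t in (1,2,3.5,5):
    p,r=swing(p0,r0,np.radians(t)); manip.move_linear(p,rate=.04,rot=r)
    s=manip.state(); print(t,s["tool_pos"].round(4),s["contact_force"].round(1),s["moment"].round(2),s["clock"])
    if abs(s["contact_force"][2])>15: print("STOP"); break
E
```

```text
push [2.2, 4.0, 4.9, 4.6, 4.7, 5.5, 6.8, 6.2, 6.7] [ 0.5234 -0.1946  0.1758] 27.9083
[-0.2  6.6  1.8] 0.009844059754603549
1 [ 0.5237 -0.1936  0.1785] [ 1.7  6.1 -2.3] [ 1.06 -0.18  0.03] 28.1583
2 [ 0.5242 -0.1936  0.1818] [ 0.1  6.5 -1.7] [ 1.02 -0.09 -0.01] 28.4083
3.5 [ 0.5252 -0.1935  0.187 ] [ 0.   6.5 -2. ] [ 1.01 -0.17 -0.03] 28.6917
5 [ 0.5262 -0.1934  0.1921] [ 0.5  6.8 -2.3] [ 1.05 -0.14 -0.  ] 28.975
```

```bash
python3 - <<'E'
from h import *
a=np.load("p0.npy");p0,r0=a[:3],a[3:]
for t in (8,12,16,20,24,27,30):
    p,r=swing(p0,r0,np.radians(t)); manip.move_linear(p,rate=.05,rot=r)
    s=manip.state(); print(t,s["tool_pos"].round(4),s["contact_force"].round(1),s["moment"].round(2),s["gripper_width"],s["clock"])
    if np.linalg.norm(s["contact_force"])>20: print("STOP"); break
manip.dwell(.5)
c,P=cap("scene"); cv2.imwrite("pics/l.png",c["image"][100:400,100:500]); s=manip.state(); print(s["contact_force"],s["clock"])
# bridge slope: bar-top points along the centreline
for n in("scene","top"):
    c,P=cap(n); q=P-H; X=q@sx; Y=q@sy; Z=q[...,2]
    m=(abs(Y)<.010)&(X>-.085)&(X<-.025)&(Z>0); print(n,m.sum(),np.degrees(np.arctan(-np.polyfit(X[m],Z[m],1)[0])))
E
```

```text
8 [ 0.5287 -0.1932  0.2022] [-0.1  7.3 -2.1] [ 1.08 -0.02 -0.07] 0.00962248679855109 29.3333
12 [ 0.5329 -0.193   0.2156] [-1.2  7.3 -1.7] [ 1.05  0.02 -0.16] 0.00937565551543876 29.7667
16 [ 0.5381 -0.1928  0.2287] [-0.1  6.7 -0.3] [ 0.92  0.06 -0.21] 0.009579299697898358 30.2
20 [ 0.5441 -0.1925  0.2415] [-2.6  7.   0.3] [ 1.02  0.21 -0.29] 0.009513352502499007 30.6333
24 [ 0.5511 -0.1922  0.2539] [-2.7  5.4  0.2] [ 0.98  0.28 -0.32] 0.00978991573918378 31.0667
27 [ 0.5569 -0.1919  0.2629] [-3.5  7.3  1.3] [ 0.92  0.35 -0.39] 0.009770081725016607 31.425
30 [ 0.5631 -0.1916  0.2715] [-4.1  6.8  2. ] [ 0.94  0.34 -0.45] 0.009880909307491347 31.7833
[-2.81684327  6.12520599  0.9748173 ] 32.3333
scene 355 47.10452108533769
top 150 -68.70139561524364
```

View pics/l.png

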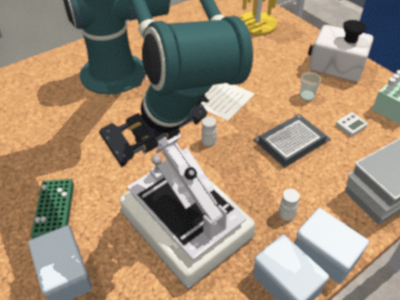

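The bridge is up and still held, with the gripper at about (150,135) and the knob at (190,173) in the crop. A quick check of the angle before handing in.

```bash
python3 - <<'E'
from h import *
c,P=cap("scene"); q=P-H; X=q@sx; Y=q@sy; Z=q[...,2]
print("knob",[(X[v,u].round(3),Y[v,u].round(3),Z[v,u].round(3)) for u,v in((290,272),(290,274))])
m=(abs(Y)<.009)&(X>-.08)&(X<-.02)&(Z>.01); x,z=X[m],Z[m]
best=max(((np.sum(abs(x*np.sin(t)+z*np.cos(t)-d)<.002),np.degrees(t),d) for t in np.radians(np.arange(15,46,.5)) for d in np.arange(.005,.02,.001)))
print(m.sum(),best)
s0=manip.state(); manip.dwell(1); s=manip.state(); print(s["tool_pos"]-s0["tool_pos"],s["gripper_width"],s["grasp_force"],s["contact_force"],s["clock"])
E
```

```text
knob [(np.float64(-0.068), np.float64(-0.003), np.float64(0.074)), (np.float64(-0.066), np.float64(-0.005), np.float64(0.071))]
344 (np.int64(190), np.float64(29.000000000000004), np.float64(0.011))
[ 4.06769753e-08 -5.54495748e-05  1.97143889e-05] 0.009795709320865617 24.999814918264747 [-2.76191166  6.90711499  0.29340101] 33.4833
```

```bash
python3 -c "
from cell import order; print(order.close_job())"
```

```text
the job is handed in; nothing more can be done
None
```

The three plates are squared in the stacking corner, and the bridge was unlatched without forcing and is held steady at about 29–30°; the job was handed in after about 33.5 s.

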